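# Fetch the drum ornament from the crowded drying rack

## Task

The short drum-shaped ornament, hemmed in by three tall ones on the wooden drying rack, is next to be decorated. First stand the three tall ornaments in the white tray, leaving the drum where it is meanwhile; then, with all three in the tray, set the drum upright on the middle of the banding wheel; then put each tall ornament back upright on the same rack pad that it came from. They are glass: keep them upright and set each down gently, never dropping it, and leave the jar and the tin behind the rack alone.

Things in the scene. Friction and masses are not known exactly. Their poses are not given: they have to be found in the camera images.
- bell: Tall gold ornament, bell-shaped: flared round skirt 54 mm across at the bottom, narrowing upward; stands on a round wooden foot 52 mm across, 12 mm thick; on top a plain round neck 22 mm across, from 90 to 125 mm above its underside, by which to grip it (a thin loop, 6 mm high and harmless, on top). Mass about 0.12 kg. Origin: centre of the foot's underside, z up.
- lantern: Tall gold ornament, lantern-shaped: square body 44 mm wide (48 mm high) with a pointed roof; stands on a round wooden foot 52 mm across, 12 mm thick; on top a plain round neck 22 mm across, from 90 to 125 mm above its underside, by which to grip it (a thin loop, 6 mm high and harmless, on top). Mass about 0.12 kg. Origin: centre of the foot's underside, z up.
- twinball: Tall gold ornament, two balls one above the other (42 mm below, 33 mm above); stands on a round wooden foot 52 mm across, 12 mm thick; on top a plain round neck 22 mm across, from 90 to 125 mm above its underside, by which to grip it (a thin loop, 6 mm high and harmless, on top). Mass about 0.12 kg. Origin: centre of the foot's underside, z up.
- drum: The wanted one: short gold drum, an upright cylinder 44 mm across from 20 to 56 mm above its underside, with two thin silver bands; on top a small cap and loop up to 66 mm, to be ignored; stands on a round wooden foot 52 mm across, 12 mm thick. Grip it round the cylinder. Mass about 0.1 kg. Origin: centre of the foot's underside, z up.
- rack: Drying rack, fixed: dark wooden board 165 (its x) by 200 mm, top 12 mm above the table, no rim, with four round grey felt pads 55 mm across, level with the top. Origin: on the table under the drum's pad. The other pads lie 58 mm from it along the rack's -x (to the robot), +y and -y, each with a tall ornament, in any order, too near for a gripper to get round the drum.
- tray: White plastic tray, fixed, 280 mm (its x) by 130 mm (its y), walls 4 mm thick and 22 mm high, floor 4 mm above the table. The three tall ornaments fit in a row along its x, 85 mm apart. Stands to the left or to the right of the rack. Origin: centre of the underside, on the table.
- wheel: Banding wheel, fixed (does not turn): dark round steel table 120 mm across on a stem, flat top 46 mm above the work surface, marked with a thin grey circle 60 mm across round the middle. Stands on the other side of the rack from the tray. Origin: on its axis, on the work surface.
- paint_jar: Bystander: glass jar with black lid, 56 mm across, 60 mm high, beyond the rack. Origin: centre of the underside.
- varnish_tin: Bystander: steel tin, 66 mm across, 70 mm high, beyond the rack. Origin: centre of the underside.
There are look-alikes about, which are no part of the job. What is shaped like the bell but blue is not meant.

How it is judged:
By the outcome, as a careful person would: the job done as asked, in the order asked, and still so for the second after the job is handed in, with the robot touching nothing.
It also fails if it takes over 141 s, if anything falls off the work surface, if the arm or the gripper's body presses on something with over 40 N, if the wrist force passes 120 N, or if a joint passes its speed limit or range.

## Robot

A 6-joint arm with a two-finger parallel gripper is mounted at the origin on the work surface. World frame = base frame: x ahead of the robot, y to its left, z up, the work surface at z = 0. Lengths are in m, angles in rad, forces in N, time in s.
With the tool pointing down it reaches from about 0.225 to 0.875 m from the base axis. Payload 3.4 kg.
Tool frame: the origin (TCP) lies between the finger pads; the fingertips stand 17 mm ahead of it and the grasp point (between the pads) lies 2 mm behind it; y points along the fingers, z is the direction in which the jaws open and shut, and the axes are right-handed (so a half turn about y gives the same grasp; the last joint's range is limited). The gripper opens to 85 mm and grips with 20 to 120 N. Pads are 22 mm wide; open, the fingers measure 114 mm over their backs; the gripper's body (76 mm by 85 mm) begins 54 mm behind the grasp point. The pads swing forward as they close: fully open they stand 13 mm farther back than shut.
Start: joints at [1.121, 0.276, 1.505, -0, 1.361, -0.121], TCP at [0.186, 0.544, 0.248] pointing down, gripper open.
Joint ranges: [-2.89, 2.89], [-0.75, 2.08], [0.22, 2.7], [-1.18, 4.32], [0.11, 2.71], [-2.7, 2.7]. Speed limits (rad/s): [2.57, 2.57, 3.14, 3.14, 3.14, 3.14].

## Interface

Orientations are given as a unit quaternion [w, x, y, z].
In Python, from rig import manip, get_image, camera_model, sign_off, spot_in, silhouettes, spot_point gives the robot as it stands.
- The arm moves only by the tool jog_arm, never from a script. Its argument "targets" is a list of rows, each a list of 3 entries, a list of its own where there are three numbers: the finger opening in m, from 0 to 0.0854, then the shift along the world's x, y, z in m, then the turn about the world's z in rad. In form: [[claw, [x, y, z], spin], ...]. A call has 1 to 10 rows; each row shifts and turns the commanded pose from where the row before left it; what a row does not reach is not made up. A row lasts 1/8 s, in which the tool goes at most 62.5 mm and 10.7 degrees, less where a joint would pass 70% of its speed; a pose out of reach is approached as far as the arm can. A call with a gripper value outside its range is refused whole. The fingers move at their own pace and stop on an object; "force" is the grip in N (left out, the last holds). Time passes only in rows, so rows that do not move let the fingers close. It gives the time, the measured TCP pose, the force and the opening at its end, in the units of the state.
- manip.get_state(): the state, without advancing time (a new reading comes with each control period).
- get_image(name): name is "scene" or "side" or "wrist"; returns (picture, depth): 384x512x3 uint8, red, green, blue; 384x512 float32, m along the optical axis (not along the pixel's ray), 0 where there is no reading.
- camera_model(name): a dict with "mtx" (3x3 intrinsics, pixels), "distortion" ([k1, k2, p1, p2, k3] as OpenCV has them; the pictures are not rectified), "world_from_camera" (4x4, takes a point from camera to world coordinates). Camera axes: x right, y up, looking along -z (the intrinsics and any distortion apply to the point x, -y, -z); pixel columns grow to the right and rows downward; lengths in m; the calibration is good to about 2 mm. A picture is of the moment at which its call begins: read the wrist's pose just before it. camera_model takes no time and is no camera call; for the wrist camera it gives the pose at the moment of the call.
- sign_off(): hands the job in, once; it reports no verdict.
Trained networks look in the newest picture that a camera, given by its name, has taken for a name from the list of things; names that differ only in an ending like _2 or _b are one class to them, and where a whole thing is asked for, a point or a joint stands for the part that bears it (a point fixed in the world has none). Each returns a list of dicts, best first, with "score" (0 to 1); they miss things now and then, are a little off and sometimes report something else, mostly with a low value. They report only what shows in the picture. A call takes as long as a camera call. They do not tell look-alikes from the thing itself.
- spot_in(name, camera): "position" ([column, row] in pixels, amid what is visible of it).
- silhouettes(name, camera): "mask" (384x512 bool, what is visible of it) and "position" ([column, row] in pixels, amid what is visible of it).
- spot_point(name, camera): "position" ([column, row] in pixels: a listed point, or the origin of a listed thing).
The state is a dict: "clock": time; "qpos": joint angles; "qd": joint speeds; "effort": joint torques, N m; "position": TCP position; "ee_rot": TCP orientation; "contact_force": force on the tool from outside, world axes, zero at the start; "moment": the same for the moment, N m; "width": finger opening in m.
Only numpy, scipy, OpenCV 4.12 (cv2) and the standard library are available. Lean on these libraries where they do the work, as an engineer would, in place of code of your own. Each camera call takes 0.05 s, during which the arm holds its last target.

## Working session

There is one attempt and no reset: what is moved stays moved. The work goes in short steps, Python scripts to look and compute and a tool call to move; the robot and the scene stay as the last step left them, time stands still between calls to the robot, and variables do not carry over. Pictures are saved under pics/ and viewed, and the job is handed in when it is done.

Besides the shell and the picture viewer there is one more tool, called by a JSON object that holds its "fn" and its "kwargs", one argument or row to a line. jog_arm: Moves the arm, as the interface text tells. Its arguments: {"type":"object","properties":{"targets":{"type":"array","items":{"type":"array"}},"force":{"type":"number"}},"required":["targets"]}

```bash
mkdir -p pics; ls; cat > h.py <<'E'
import numpy as np, cv2
from rig import manip,get_image,camera_model,sign_off,spot_in,silhouettes,spot_point
def cloud(cam,dep,cm=None):
    cm=cm or camera_model(cam)
    K=np.array(cm["mtx"]);D=np.array(cm["distortion"]);T=np.array(cm["world_from_camera"])
    v,u=np.mgrid[0:384,0:512]
    p=cv2.undistortPoints(np.stack([u,v],-1).reshape(-1,1,2).astype(float),K,D).reshape(384,512,2)
    P=np.stack([p[...,0]*dep,-p[...,1]*dep,-dep],-1)
    return P@T[:3,:3].T+T[:3,3]
def save(im,name): cv2.imwrite("pics/"+name,im[...,::-1])
E
python3 - <<'E'
from h import *
s=manip.get_state();print(s)
for c in("scene","side","wrist"):
    im,d=get_image(c);save(im,c+"0.png");np.savez(c+"0.npz",im=im,d=d)
    cm=camera_model(c);print(c,np.round(cm["world_from_camera"],3).tolist())
    for n in ("bell","lantern","twinball","drum","rack","tray","wheel"):
        if c!="wrist": print(c,n,[(np.round(r["position"]).tolist(),round(r["score"],2)) for r in spot_point(n,c)][:3])
E
```

```text
pics
{'clock': 0.0, 'qpos': array([ 1.12102450e+00,  2.76570286e-01,  1.50614504e+00, -2.37262693e-05,
        1.36074286e+00, -1.20980438e-01]), 'qd': array([ 0.00158187, -0.00135207, -0.00121329,  0.00147883, -0.00046721,
        0.00025926]), 'effort': array([-3.45829849e-04, -4.16761100e+01, -2.45811599e+01, -3.13081737e-04,
        1.12637656e-02,  1.91119636e-05]), 'position': array([0.18544065, 0.54372481, 0.24744906]), 'ee_rot': array([-0.69693795,  0.69820835, -0.11589844,  0.11554282]), 'contact_force': array([0.43074333, 0.06445392, 0.10867414]), 'moment': array([-0.02059763, -0.02042924,  0.01752255]), 'width': 0.08518146989148852}
scene [[-0.615, -0.597, 0.515, 1.123], [0.789, -0.467, 0.4, 0.379], [0.002, 0.652, 0.758, 0.761], [0.0, 0.0, 0.0, 1.0]]
scene bell [([286.0, 203.0], 0.86), ([217.0, 215.0], 0.69)]
scene lantern [([289.0, 175.0], 0.6), ([258.0, 174.0], 0.58)]
scene twinball [([287.0, 176.0], 0.91), ([269.0, 185.0], 0.71)]
scene drum [([270.0, 188.0], 0.72), ([288.0, 175.0], 0.69)]
scene rack [([273.0, 186.0], 0.73), ([284.0, 200.0], 0.69)]
scene tray [([382.0, 235.0], 0.94)]
scene wheel [([204.0, 129.0], 0.57)]
side [[-0.927, 0.3, -0.225, 0.316], [-0.374, -0.711, 0.596, 0.729], [0.018, 0.637, 0.771, 0.994], [0.0, 0.0, 0.0, 1.0]]
side bell [([221.0, 178.0], 0.86), ([240.0, 218.0], 0.6), ([219.0, 150.0], 0.45)]
side lantern [([270.0, 191.0], 0.6)]
side twinball [([276.0, 214.0], 0.84)]
side drum [([258.0, 208.0], 0.93)]
side rack [([258.0, 206.0], 0.73)]
side tray [([231.0, 303.0], 0.57)]
side wheel [([318.0, 143.0], 0.85)]
wrist [[0.323, -0.901, -0.291, 0.111], [0.946, 0.308, 0.098, 0.569], [0.001, -0.307, 0.952, 0.373], [0.0, 0.0, 0.0, 1.0]]
```

View pics/scene0.png

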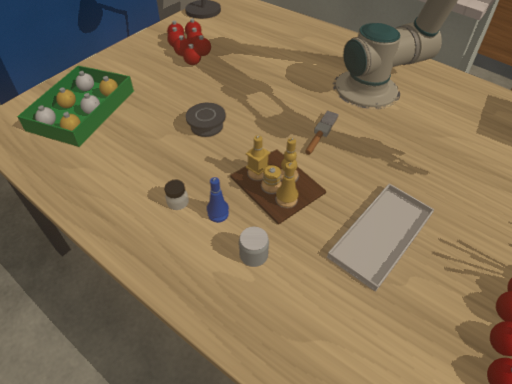

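View pics/side0.png

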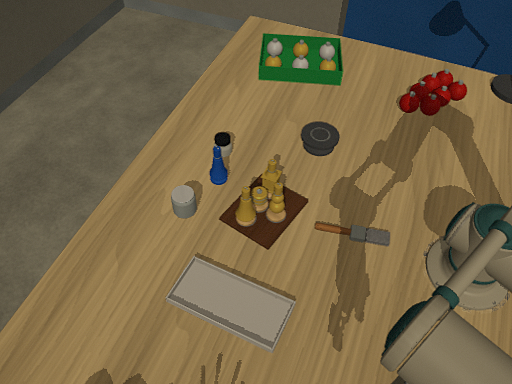

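View pics/wrist0.png

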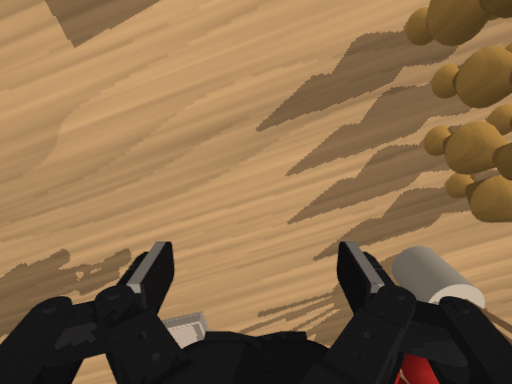

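The four ornaments stand on the rack. In the scene picture the bell is at (288,195), the lantern at (258,165), the twinball at (290,160) and the drum at (272,180). The tray is at (382,235), the wheel at (206,118), and the blue bell look-alike is off the rack at (217,205). Next I'll measure from depth.

```bash
python3 - <<'E'
from h import *
C={}
for c in("scene","side"):
    z=np.load(c+"0.npz");im=z["im"].astype(int);d=z["d"];P=cloud(c,d);ok=d>0
    hsv=cv2.cvtColor(z["im"],cv2.COLOR_RGB2HSV).astype(int)
    Z=P[...,2]
    win={"scene":(slice(120,240),slice(220,340)),"side":(slice(140,260),slice(200,330))}[c]
    m=np.zeros_like(ok);m[win]=1
    print(c,"table z",np.median(Z[ok&(abs(Z)<.01)]))
    # rack board
    b=m&ok&(Z>.006)&(Z<.018)&(im.sum(-1)<200)
    pts=P[b][:,:2];r=cv2.minAreaRect((pts*1000).astype(np.float32));print("rack rect",r,b.sum(),np.median(Z[b]))
    # necks
    n=(m&ok&(Z>.108)&(Z<.145)).astype(np.uint8)
    k,l,st,ce=cv2.connectedComponentsWithStats(n)
    for i in range(1,k):
        if st[i,4]>15:
            q=P[l==i];print("neck",np.round(ce[i]),st[i,4],np.round(np.median(q,0),4),np.round(q.min(0),3),np.round(q.max(0),3))
    cm=camera_model(c)
    for nme in("tray","wheel","paint_jar","varnish_tin","drum","bell","lantern","twinball","rack"):
        get_image(c)if False else None
    if c=="scene": t=(slice(180,290),slice(325,440));w=(slice(95,140),slice(180,232))
    else: t=(slice(250,350),slice(160,300));w=(slice(115,160),slice(295,345))
    m=np.zeros_like(ok);m[t]=1;b=m&ok&(Z>.012)&(Z<.027);b2=m&ok&(Z>.0)&(Z<.009)&(hsv[...,1]<60)
    print("tray rim",cv2.minAreaRect((P[b][:,:2]*1000).astype(np.float32)),"floor",cv2.minAreaRect((P[b2][:,:2]*1000).astype(np.float32)))
    m[:]=0;m[w]=1;b=m&ok&(Z>.041)&(Z<.052);print("wheel",cv2.minEnclosingCircle((P[b][:,:2]*1000).astype(np.float32)),np.median(Z[b]),P[b].min(0),P[b].max(0))
    b=ok&(Z>.03)&(Z<.2)&(P[...,0]>.2)&(P[...,0]<.9)&(abs(P[...,1])<.5)
    k,l,st,ce=cv2.connectedComponentsWithStats(b.astype(np.uint8))
    for i in range(1,k):
        if st[i,4]>40: q=P[l==i];print("obj",np.round(ce[i]),np.round(q.min(0),3),np.round(q.max(0),3))
E
```

```text
scene table z 0.00034995399347281797
rack rect ((529.9039916992188, -31.996368408203125), (351.42047119140625, 305.88604736328125), 33.354610443115234) 1947 0.012401089019011158
neck [257. 142.] 121 [ 0.5674 -0.04    0.1298] [ 0.551 -0.053  0.108] [ 0.574 -0.032  0.144]
neck [291. 145.] 120 [0.5246 0.0294 0.1295] [0.51  0.015 0.108] [0.53  0.037 0.144]
neck [289. 169.] 135 [0.5955 0.0733 0.1311] [0.579 0.06  0.109] [0.602 0.082 0.144]
tray rim ((528.287353515625, 309.0764465332031), (131.42788696289062, 284.6382141113281), 85.99272155761719) floor ((528.6921997070312, 306.61572265625), (134.10145568847656, 280.75933837890625), 85.84687042236328)
wheel ((490.8447570800781, -290.610595703125), 61.274715423583984) 0.04544808689598023 [ 0.4304509  -0.35073126  0.04116017] [ 0.55198326 -0.23197773  0.05062236]
obj [205. 116.] [ 0.43  -0.351  0.034] [ 0.552 -0.232  0.051]
obj [262. 163.] [ 0.539 -0.067  0.034] [0.597 0.034 0.144]
obj [288. 174.] [0.507 0.009 0.033] [0.617 0.097 0.144]
obj [216. 198.] [ 0.698 -0.062  0.03 ] [ 0.747 -0.017  0.13 ]
obj [175. 191.] [ 0.731 -0.172  0.03 ] [ 0.7
[... 515 characters left out ...]
eck [246. 193.] 108 [0.585  0.0752 0.1309] [0.577 0.059 0.108] [0.598 0.083 0.142]
tray rim ((528.5219116210938, 307.5796203613281), (132.76593017578125, 280.5513000488281), 85.68753814697266) floor ((531.7464599609375, 303.78887939453125), (139.434814453125, 286.5259704589844), 86.28731536865234)
wheel ((491.3099060058594, -292.3502502441406), 63.43779754638672) 0.04626518988330264 [ 0.43177327 -0.35428859  0.04100874] [ 0.55267566 -0.22986955  0.05158911]
obj [319. 135.] [ 0.432 -0.354  0.034] [ 0.553 -0.23   0.053]
obj [220. 154.] [ 0.694 -0.174  0.03 ] [ 0.78  -0.017  0.131]
obj [262. 194.] [ 0.497 -0.067  0.031] [0.614 0.096 0.145]
obj [183. 198.] [0.724 0.068 0.03 ] [0.789 0.132 0.074]
```

```bash
python3 - <<'E'
from h import *
from scipy.optimize import least_squares
from scipy.spatial.transform import Rotation as R
z0={"lantern":(.5615,-.0425),"twin":(.518,.026),"bell":(.589,.071)}
Ps={}
for c in("scene","side"):
    z=np.load(c+"0.npz");P=cloud(c,z["d"]).reshape(-1,3);Ps[c]=P[(z["d"]>0).ravel()]
res={}
for n,c0 in z0.items():
    for sel in (("scene",),("side",),("scene","side")):
        q=np.vstack([Ps[s] for s in sel]);q=q[(q[:,2]>.106)&(q[:,2]<.135)&(np.hypot(*(q[:,:2]-c0).T)<.02)][:,:2]
        f=least_squares(lambda c:np.hypot(*(q-c).T)-.011,c0,loss="soft_l1",f_scale=.001)
        print(n,sel,np.round(f.x,4),len(q))
    res[n]=f.x
d=(res["bell"]+res["lantern"])/2
print("drum mid",d, "yaw",np.arctan2(*(-(res["bell"]-res["lantern"])*[1,-1])[::1])); v=res["bell"]-res["lantern"];print(np.linalg.norm(v),np.linalg.norm(res["twin"]-d), np.arctan2(-v[0],v[1]))
q=np.vstack(list(Ps.values()));q=q[(q[:,2]>.036)&(q[:,2]<.064)&(np.hypot(*(q[:,:2]-d).T)<.027)][:,:2]
f=least_squares(lambda c:np.hypot(*(q-c).T)-.022,d,loss="soft_l1",f_scale=.001);print("drum",f.x,len(q))
s=manip.get_state();print(R.from_quat(np.roll(s["ee_rot"],-1)).as_matrix().round(3))
E
```

```text
lantern ('scene',) [ 0.5609 -0.0436] 76
lantern ('side',) [ 0.5601 -0.045 ] 67
lantern ('scene', 'side') [ 0.5606 -0.0442] 143
twin ('scene',) [0.5178 0.0254] 78
twin ('side',) [0.5173 0.0241] 69
twin ('scene', 'side') [0.5177 0.0249] 147
bell ('scene',) [0.589  0.0699] 83
bell ('side',) [0.5887 0.0687] 74
bell ('scene', 'side') [0.589  0.0694] 157
drum mid [0.5748432  0.01256548] yaw -0.24495236660199918
0.11706976539950177 0.058416552311028824 -0.24495236660199918
drum [0.57374721 0.01104705] 241
[[ 0.946  0.     0.323]
 [-0.323  0.     0.946]
 [ 0.    -1.     0.   ]]
```

{"fn": "jog_arm", "kwargs": {
  "targets": [
    [0.055,[0.036,-0.0425,0],0],
    [0.055,[0.036,-0.0425,0],0],
    [0.055,[0.036,-0.0425,0],0],
    [0.055,[0.036,-0.0425,0],0],
    [0.055,[0.036,-0.0425,0],0],
    [0.055,[0.036,-0.0425,0],0],
    [0.055,[0.036,-0.0425,0],0],
    [0.055,[0.036,-0.0425,0],0],
    [0.055,[0.036,-0.0425,0],0],
    [0.055,[0.036,-0.0425,0],0]
  ],
  "force": 30
}}

```text
clock: 2.1
position: [0.5468, 0.1177, 0.2485]
ee_rot: [0.698, -0.697, 0.116, -0.116]
contact_force: [-0.2, 0.8, 0.4]
width: 0.0548
```

{"fn": "jog_arm", "kwargs": {
  "targets": [
    [0.055,[0.0215,-0.025,0],0],
    [0.055,[0.0215,-0.0245,0],0],
    [0.055,[0,0,-0.03],0],
    [0.055,[0,0,-0.03],0],
    [0.055,[0,0,0],0],
    [0.055,[0,0,0],0]
  ]
}}

```text
clock: 2.85
position: [0.5894, 0.0698, 0.1894]
ee_rot: [0.698, -0.697, 0.115, -0.116]
contact_force: [0.3, -1.2, 0.7]
width: 0.0549
```

```bash
python3 - <<'E'
from h import *
print(manip.get_state()["position"])
im,d=get_image("wrist");save(im,"wrist1.png");im,d=get_image("side");save(im[100:300,150:350].repeat(3,0).repeat(3,1),"side1.png")
im,d=get_image("scene");save(im[80:260,200:400].repeat(3,0).repeat(3,1),"scene1.png")
E
```

```text
[0.58938965 0.069818   0.18939121]
```

View pics/scene1.png

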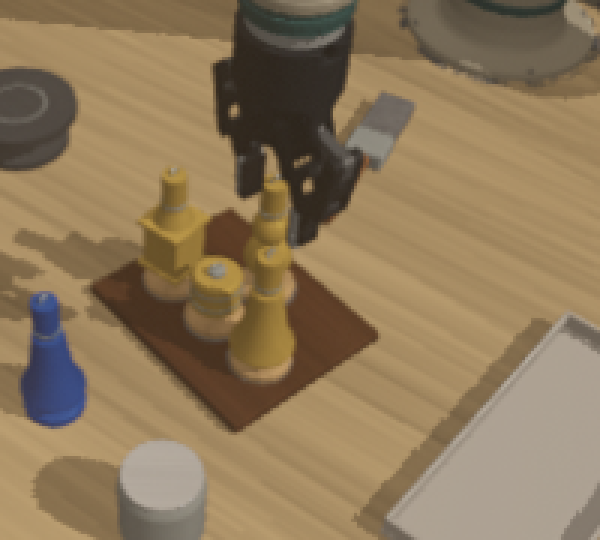

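View pics/wrist1.png

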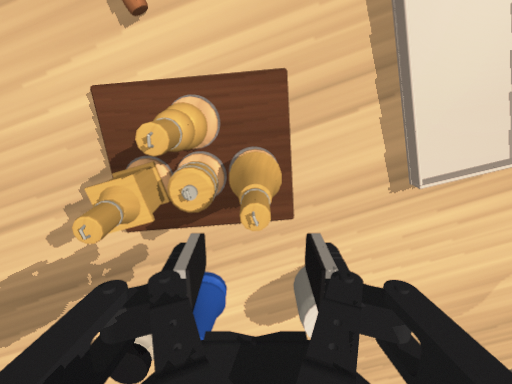

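View pics/side1.png

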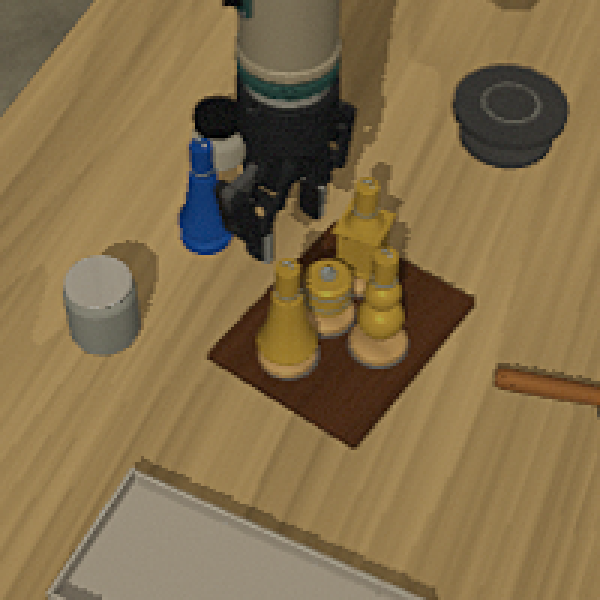

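{"fn": "jog_arm", "kwargs": {
  "targets": [
    [0.055,[0,0,-0.03],0],
    [0.055,[0,0,-0.02],0],
    [0.055,[0,0,-0.019],0],
    [0.055,[0,0,0],0],
    [0.0,[0,0,0],0],
    [0.0,[0,0,0],0],
    [0.0,[0,0,0],0],
    [0.0,[0,0,0],0],
    [0.0,[0,0,0],0]
  ],
  "force": 35
}}

```text
clock: 4.12
position: [0.5896, 0.0697, 0.1208]
ee_rot: [0.698, -0.697, 0.115, -0.117]
contact_force: [-0.0, -0.3, 6.5]
width: 0.0213
```

```bash
python3 - <<'E'
from h import *
s=manip.get_state();print(s["position"],s["width"],s["contact_force"])
im,d=get_image("wrist");save(im,"wrist2.png");im,d=get_image("side");save(im[100:300,150:350].repeat(3,0).repeat(3,1),"side2.png")
E
```

```text
[0.58959619 0.06966591 0.12079078] 0.021269134653384356 [-0.04456963 -0.33481966  6.47685965]
```

View pics/wrist2.png

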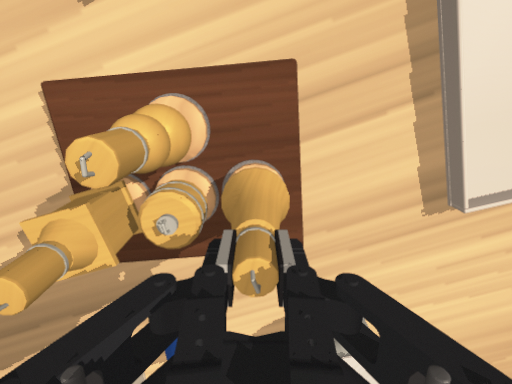

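View pics/side2.png

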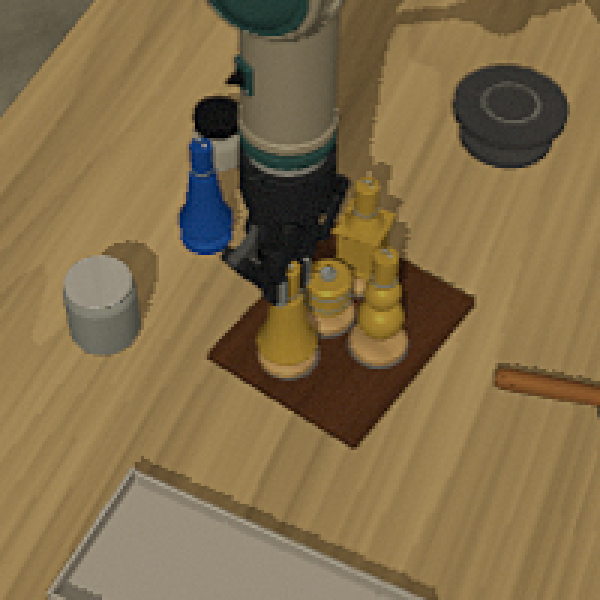

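{"fn": "jog_arm", "kwargs": {
  "targets": [
    [0.0,[0,0,0.01],0],
    [0.0,[0,0,0.025],0],
    [0.0,[0,0,0.035],0],
    [0.0,[0,0.02,0.01],0],
    [0.0,[0.004,0.042,0],0],
    [0.0,[0.004,0.042,0],0],
    [0.0,[0.004,0.042,0],0],
    [0.0,[0.004,0.042,0],0],
    [0.0,[0.004,0.03,0],0],
    [0.0,[0.004,0.0145,0],0]
  ]
}}

```text
clock: 5.48
position: [0.6115, 0.3049, 0.198]
ee_rot: [-0.698, 0.698, -0.116, 0.114]
contact_force: [0.1, -0.9, -2.4]
width: 0.0208
```

{"fn": "jog_arm", "kwargs": {
  "targets": [
    [0.0,[0,0,0],0],
    [0.0,[0,0,-0.025],0],
    [0.0,[0,0,-0.025],0],
    [0.0,[0,0,-0.02],0],
    [0.0,[0,0,-0.01],0],
    [0.0,[0,0,-0.004],0],
    [0.0,[0,0,0],0],
    [0.0,[0,0,0],0]
  ]
}}

```text
clock: 6.48
position: [0.6132, 0.3023, 0.1163]
ee_rot: [0.698, -0.697, 0.115, -0.116]
contact_force: [0.6, 0.2, -1.7]
width: 0.0212
```

```bash
python3 - <<'E'
from h import *
s=manip.get_state();print(s["position"],s["width"],s["contact_force"])
im,d=get_image("wrist");save(im,"wrist3.png");im,d=get_image("side");save(im[184:384,110:310].repeat(3,0).repeat(3,1),"side3.png")
E
```

```text
[0.61324451 0.30232093 0.11630603] 0.02117308650613714 [ 0.5798795   0.20209146 -1.71978255]
```

View pics/wrist3.png

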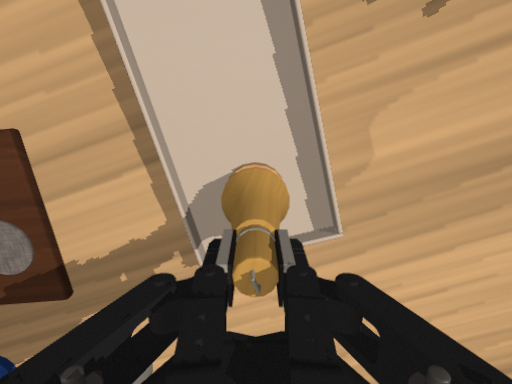

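View pics/side3.png

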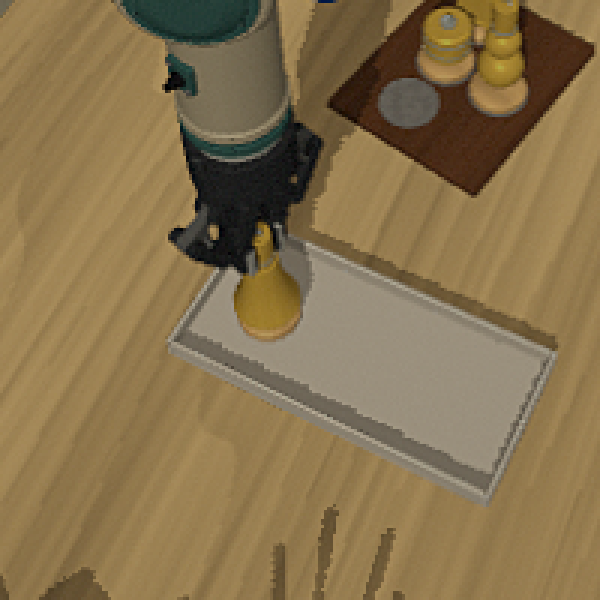

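{"fn": "jog_arm", "kwargs": {
  "targets": [
    [0.0,[0,0,-0.002],0],
    [0.0,[0,0,-0.0015],0],
    [0.0,[0,0,0],0]
  ]
}}

```text
clock: 6.95
position: [0.6128, 0.3023, 0.1128]
ee_rot: [0.698, -0.697, 0.115, -0.116]
contact_force: [-1.3, -0.1, 5.1]
width: 0.0211
```

{"fn": "jog_arm", "kwargs": {
  "targets": [
    [0.0,[0,0,-0.0005],0],
    [0.0,[0,0,0],0]
  ]
}}

```text
clock: 7.2
position: [0.6128, 0.3023, 0.1128]
ee_rot: [0.698, -0.697, 0.115, -0.116]
contact_force: [-0.7, -0.4, 7.0]
width: 0.0209
```

{"fn": "jog_arm", "kwargs": {
  "targets": [
    [0.0,[0,0,-0.0005],0],
    [0.0,[0,0,0],0]
  ]
}}

```text
clock: 7.45
position: [0.6129, 0.3023, 0.1128]
ee_rot: [0.698, -0.697, 0.115, -0.116]
contact_force: [-2.9, -0.1, 10.0]
width: 0.0215
```

{"fn": "jog_arm", "kwargs": {
  "targets": [
    [0.05,[0,0,0],0],
    [0.05,[0,0,0],0],
    [0.05,[0,0,0.005],0],
    [0.05,[0,0,0.03],0],
    [0.05,[0,0,0.045],0],
    [0.05,[-0.018,-0.053,0],0],
    [0.05,[-0.018,-0.053,0],0],
    [0.05,[-0.018,-0.053,0],0],
    [0.05,[-0.018,-0.053,0],0],
    [0.05,[-0.023,-0.065,0],0]
  ]
}}

```text
clock: 8.7
position: [0.5196, 0.0298, 0.1911]
ee_rot: [0.698, -0.698, 0.115, -0.116]
contact_force: [1.7, -1.0, -0.4]
width: 0.0497
```

{"fn": "jog_arm", "kwargs": {
  "targets": [
    [0.05,[0,0,0],0],
    [0.05,[0,0,0],0],
    [0.05,[0,0,0],0]
  ]
}}

```text
clock: 9.07
position: [0.5205, 0.0325, 0.1909]
ee_rot: [0.698, -0.697, 0.115, -0.115]
contact_force: [-0.4, 0.5, -0.3]
width: 0.0501
```

```bash
python3 - <<'E'
from h import *
s=manip.get_state();print(s["position"],s["width"],s["contact_force"])
im,d=get_image("wrist");save(im,"wrist4.png");im,d=get_image("side");save(im[184:384,110:310].repeat(3,0).repeat(3,1),"side4.png")
E
```

```text
[0.52045023 0.03245651 0.19087274] 0.05007343166226708 [-0.36834581  0.49974579 -0.27501081]
```

View pics/side4.png

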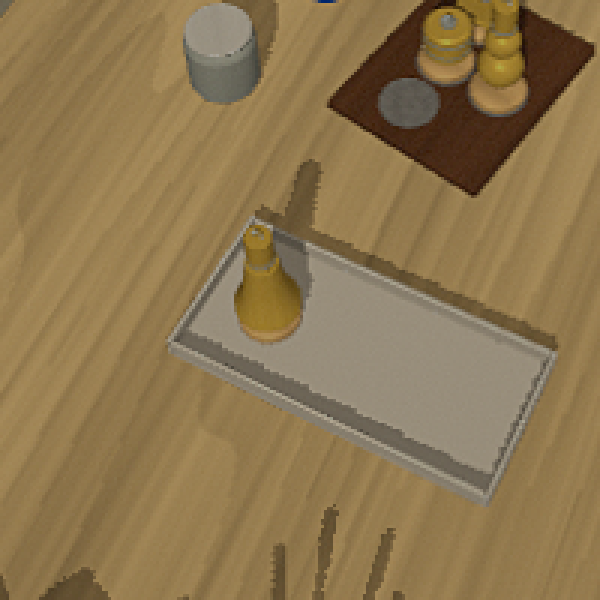

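{"fn": "jog_arm", "kwargs": {
  "targets": [
    [0.05,[-0.0025,-0.0075,0],0],
    [0.05,[0,0,0],0],
    [0.05,[0,0,-0.03],0],
    [0.05,[0,0,-0.02],0],
    [0.05,[0,0,-0.015],0],
    [0.05,[0,0,-0.005],0],
    [0.05,[0,0,0],0],
    [0.05,[0,0,0],0]
  ]
}}

```text
clock: 10.18
position: [0.518, 0.0238, 0.1215]
ee_rot: [0.698, -0.697, 0.115, -0.116]
contact_force: [-0.5, 0.2, 0.2]
width: 0.0496
```

```bash
python3 - <<'E'
from h import *
s=manip.get_state();print(s["position"],s["width"],s["contact_force"])
im,d=get_image("wrist");save(im,"wrist5.png")
E
```

```text
[0.51797825 0.02375605 0.12154569] 0.049616811986499594 [-0.51629521  0.22137508  0.24182664]
```

View pics/wrist5.png

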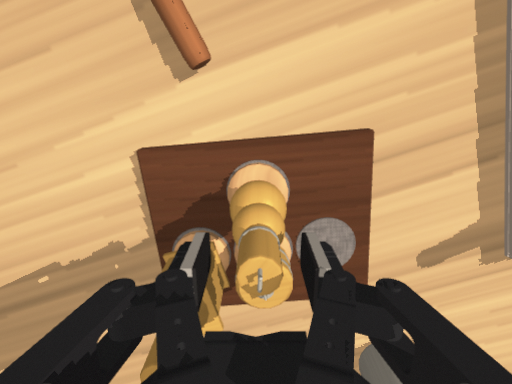

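The bell stands upright in the tray and the twinball's neck lies between the fingers. I'll nudge +1 mm in y and close.

{"fn": "jog_arm", "kwargs": {
  "targets": [
    [0.05,[0,0.001,-0.0005],0],
    [0.0,[0,0,0],0],
    [0.0,[0,0,0],0],
    [0.0,[0,0,0],0],
    [0.0,[0,0,0],0],
    [0.0,[0,0,0],0]
  ]
}}

```text
clock: 10.98
position: [0.5176, 0.025, 0.1205]
ee_rot: [0.698, -0.697, 0.116, -0.116]
contact_force: [0.6, 0.7, 2.0]
width: 0.0212
```

```bash
python3 - <<'E'
from h import *
s=manip.get_state();print(s["position"],s["width"],s["contact_force"])
E
```

```text
[0.51758426 0.02498499 0.1205288 ] 0.0212338731862336 [0.56839197 0.66519127 2.01842627]
```

{"fn": "jog_arm", "kwargs": {
  "targets": [
    [0.0,[0,0,0.01],0],
    [0.0,[0,0,0.025],0],
    [0.0,[0,0,0.035],0],
    [0.0,[-0.005,0.02,0.01],0],
    [0.0,[-0.011,0.043,0],0],
    [0.0,[-0.011,0.043,0],0],
    [0.0,[-0.011,0.043,0],0],
    [0.0,[-0.011,0.043,0],0],
    [0.0,[-0.011,0.043,0],0],
    [0.0,[-0.01,0.04,0],0]
  ]
}}

```text
clock: 12.22
position: [0.4467, 0.3008, 0.2006]
ee_rot: [-0.697, 0.698, -0.116, 0.116]
contact_force: [0.9, 0.5, -1.6]
width: 0.0209
```

{"fn": "jog_arm", "kwargs": {
  "targets": [
    [0.0,[-0.004,0.014,0],0],
    [0.0,[0,0,0],0],
    [0.0,[0,0,0],0]
  ]
}}

```text
clock: 12.6
position: [0.4436, 0.3125, 0.2003]
ee_rot: [-0.697, 0.698, -0.116, 0.116]
contact_force: [-0.0, -0.2, -1.0]
width: 0.0208
```

```bash
python3 - <<'E'
from h import *
s=manip.get_state();print(s["position"],s["width"],s["contact_force"])
im,d=get_image("scene");save(im[80:300,240:470].repeat(3,0).repeat(3,1)[:600],"scene6.png")
E
```

```text
[0.44360031 0.31251598 0.20028173] 0.020782870891136812 [-0.02199503 -0.1921772  -0.96408442]
```

View pics/scene6.png

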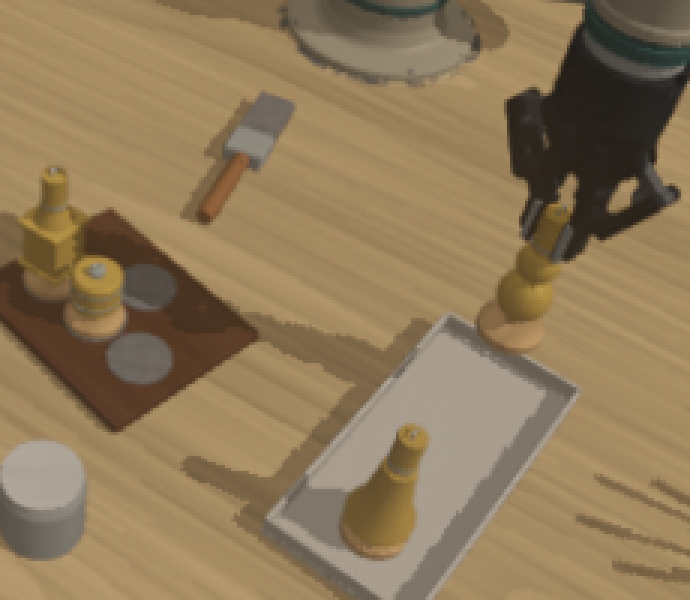

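```bash
python3 - <<'E'
from h import *
from scipy.optimize import least_squares
a=[]
for c in("scene","side"):
    im,d=get_image(c);P=cloud(c,d);hs=cv2.cvtColor(im,cv2.COLOR_RGB2HSV)
    m=(d>0)&(hs[...,1]>130)&(hs[...,0]>14)&(hs[...,0]<32)&(np.hypot(P[...,0]-.4436,P[...,1]-.3125)<.035)&(P[...,2]>.08)
    a.append(P[m])
a=np.vstack(a);print(len(a),a.min(0),a.max(0))
# under z: two spheres; fit lower/upper ball
for lo,hi,r in ((.108,.135,.021),(.145,.168,.0165),(.18,.215,.011)):
    q=a[(a[:,2]>lo)&(a[:,2]<hi)]
    if r==.011: f=least_squares(lambda c:np.hypot(*(q[:,:2]-c).T)-r,[.4436,.3125],loss="soft_l1",f_scale=.001)
    else: f=least_squares(lambda c:np.linalg.norm(q-c,axis=1)-r,[.4436,.3125,(lo+hi)/2],loss="soft_l1",f_scale=.001)
    print(len(q),f.x)
E
```

```text
995 [0.41950405 0.29499101 0.09230073] [0.46827245 0.33769696 0.25877841]
72 [0.44371922 0.31210429 0.13540835]
207 [0.44430084 0.3135292  0.15742149]
130 [0.44367248 0.31376113]
```

{"fn": "jog_arm", "kwargs": {
  "targets": [
    [0.0,[0,0.001,-0.025],0],
    [0.0,[0,0,-0.03],0],
    [0.0,[0,0,-0.02],0],
    [0.0,[0,0,-0.009],0],
    [0.0,[0,0,-0.002],0],
    [0.0,[0,0,-0.001],0],
    [0.0,[0,0,0],0]
  ]
}}

```text
clock: 13.62
position: [0.4438, 0.315, 0.1141]
ee_rot: [0.698, -0.697, 0.115, -0.116]
contact_force: [1.4, 0.3, -1.1]
width: 0.0211
```

{"fn": "jog_arm", "kwargs": {
  "targets": [
    [0.0,[0,0,-0.001],0],
    [0.0,[0,0,0],0]
  ]
}}

```text
clock: 13.88
position: [0.4434, 0.3149, 0.1125]
ee_rot: [0.698, -0.697, 0.116, -0.116]
contact_force: [-0.2, -0.1, -0.9]
width: 0.0211
```

{"fn": "jog_arm", "kwargs": {
  "targets": [
    [0.0,[0,0,-0.0005],0],
    [0.0,[0,0,0],0]
  ]
}}

```text
clock: 14.12
position: [0.4435, 0.315, 0.1125]
ee_rot: [0.698, -0.697, 0.115, -0.116]
contact_force: [-1.4, 0.1, 4.6]
width: 0.0208
```

{"fn": "jog_arm", "kwargs": {
  "targets": [
    [0.0,[0,0,-0.0005],0],
    [0.0,[0,0,0],0]
  ]
}}

```text
clock: 14.38
position: [0.4436, 0.3151, 0.1124]
ee_rot: [0.698, -0.697, 0.115, -0.116]
contact_force: [-2.1, -0.4, 8.0]
width: 0.021
```

{"fn": "jog_arm", "kwargs": {
  "targets": [
    [0.05,[0,0,0],0],
    [0.05,[0,0,0],0],
    [0.05,[0,0,0.005],0],
    [0.05,[0,0,0.03],0],
    [0.05,[0,0,0.045],0],
    [0.05,[0.0,-0.03,0],0],
    [0.05,[0.0,-0.05,0],0],
    [0.05,[0.015,-0.05,0],0],
    [0.05,[0.0204,-0.0458,0],0],
    [0.05,[0.0204,-0.0458,0],0]
  ]
}}

```text
clock: 15.62
position: [0.4996, 0.0917, 0.1917]
ee_rot: [0.698, -0.697, 0.115, -0.116]
contact_force: [0.2, -0.1, -0.3]
width: 0.0497
```

{"fn": "jog_arm", "kwargs": {
  "targets": [
    [0.05,[0.0204,-0.0458,0],0],
    [0.05,[0.0204,-0.0458,0],0],
    [0.05,[0.0204,-0.046,0],0],
    [0.05,[0,0,0],0],
    [0.05,[0,0,0],0],
    [0.05,[0,0,0],0]
  ]
}}

```text
clock: 16.38
position: [0.5597, -0.0432, 0.1913]
ee_rot: [0.698, -0.697, 0.116, -0.115]
contact_force: [0.1, 0.0, 0.5]
width: 0.0498
```

{"fn": "jog_arm", "kwargs": {
  "targets": [
    [0.05,[0.001,-0.001,-0.03],0],
    [0.05,[0,0,-0.02],0],
    [0.05,[0,0,-0.015],0],
    [0.05,[0,0,-0.005],0],
    [0.05,[0,0,0],0],
    [0.05,[0,0,0],0]
  ]
}}

```text
clock: 17.12
position: [0.5619, -0.0455, 0.1221]
ee_rot: [0.698, -0.698, 0.115, -0.116]
contact_force: [-0.3, -0.3, 0.4]
width: 0.05
```

```bash
python3 - <<'E'
from h import *
s=manip.get_state();print(s["position"],s["width"],s["contact_force"])
im,d=get_image("wrist");save(im,"wrist7.png")
E
```

```text
[ 0.56193558 -0.04545996  0.12211596] 0.05000419276932987 [-0.29381329 -0.29070458  0.40739005]
```

View pics/wrist7.png

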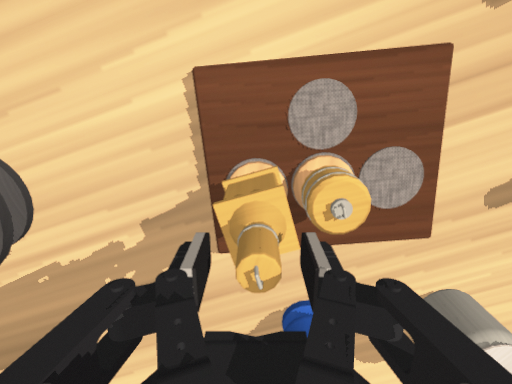

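{"fn": "jog_arm", "kwargs": {
  "targets": [
    [0.05,[-0.001,0.001,-0.001],0],
    [0.0,[0,0,0],0],
    [0.0,[0,0,0],0],
    [0.0,[0,0,0],0],
    [0.0,[0,0,0],0],
    [0.0,[0,0,0],0]
  ]
}}

```text
clock: 17.92
position: [0.5605, -0.0443, 0.1205]
ee_rot: [0.698, -0.697, 0.116, -0.116]
contact_force: [-0.8, 2.1, 1.9]
width: 0.021
```

{"fn": "jog_arm", "kwargs": {
  "targets": [
    [0.0,[0,0,0.01],0],
    [0.0,[0,0,0.025],0],
    [0.0,[0,0,0.035],0],
    [0.0,[0,0,0.03],0],
    [0.0,[0,0.02,0],0],
    [0.0,[-0.005,0.048,0],0],
    [0.0,[-0.005,0.048,0],0],
    [0.0,[-0.005,0.048,0],0],
    [0.0,[-0.005,0.048,0],0],
    [0.0,[-0.005,0.048,0],0]
  ]
}}

```text
clock: 19.18
position: [0.5335, 0.2179, 0.2185]
ee_rot: [-0.697, 0.698, -0.117, 0.114]
contact_force: [0.8, -0.2, -1.1]
width: 0.0212
```

{"fn": "jog_arm", "kwargs": {
  "targets": [
    [0.0,[-0.005,0.048,0],0],
    [0.0,[-0.003,0.03,0],0],
    [0.0,[0,0.0145,0],0],
    [0.0,[0,0,0],0],
    [0.0,[0,0,0],0],
    [0.0,[0,0,0],0]
  ]
}}

```text
clock: 19.92
position: [0.5275, 0.3068, 0.2203]
ee_rot: [-0.697, 0.698, -0.116, 0.116]
contact_force: [-0.1, 0.2, -1.7]
width: 0.0212
```

```bash
python3 - <<'E'
from h import *
s=manip.get_state();print(s["position"],s["width"],s["contact_force"])
im,d=get_image("scene");save(im[80:300,240:470].repeat(3,0).repeat(3,1)[:600],"scene8.png")
E
```

```text
[0.52753112 0.3068494  0.22034115] 0.02121220627150249 [-0.11073432  0.22528934 -1.65885306]
```

View pics/scene8.png

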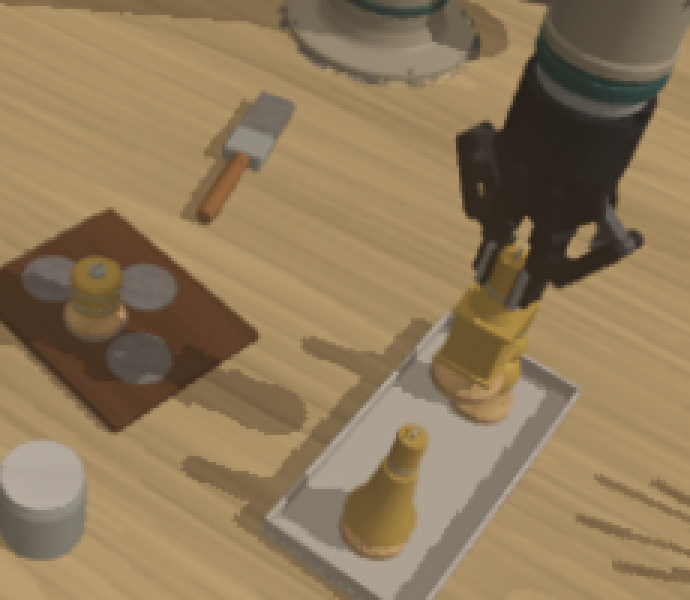

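{"fn": "jog_arm", "kwargs": {
  "targets": [
    [0.0,[0.001,0.001,-0.03],0],
    [0.0,[0,0,-0.035],0],
    [0.0,[0,0,-0.025],0],
    [0.0,[0,0,-0.012],0],
    [0.0,[0,0,-0.003],0],
    [0.0,[0,0,-0.001],0],
    [0.0,[0,0,0],0]
  ]
}}

```text
clock: 20.85
position: [0.529, 0.3093, 0.1154]
ee_rot: [0.698, -0.697, 0.115, -0.116]
contact_force: [-0.0, -1.2, -1.2]
width: 0.0211
```

{"fn": "jog_arm", "kwargs": {
  "targets": [
    [0.0,[0,0,-0.001],0],
    [0.0,[0,0,0],0]
  ]
}}

```text
clock: 21.1
position: [0.5284, 0.3092, 0.1137]
ee_rot: [0.698, -0.697, 0.116, -0.116]
contact_force: [0.3, 0.1, -1.2]
width: 0.0211
```

{"fn": "jog_arm", "kwargs": {
  "targets": [
    [0.0,[0,0,-0.0005],0],
    [0.0,[0,0,0],0]
  ]
}}

```text
clock: 21.35
position: [0.5283, 0.3091, 0.1128]
ee_rot: [0.698, -0.698, 0.116, -0.116]
contact_force: [-0.9, 0.6, -1.8]
width: 0.0211
```

{"fn": "jog_arm", "kwargs": {
  "targets": [
    [0.0,[0,0,-0.0005],0],
    [0.0,[0,0,0],0]
  ]
}}

```text
clock: 21.6
position: [0.5284, 0.3091, 0.1125]
ee_rot: [0.698, -0.698, 0.116, -0.116]
contact_force: [-0.1, -0.1, 1.1]
width: 0.0208
```

{"fn": "jog_arm", "kwargs": {
  "targets": [
    [0.0,[0,0,-0.0005],0],
    [0.0,[0,0,0],0]
  ]
}}

```text
clock: 21.85
position: [0.5285, 0.3092, 0.1125]
ee_rot: [0.698, -0.697, 0.115, -0.116]
contact_force: [-0.4, -0.2, 4.2]
width: 0.0211
```

{"fn": "jog_arm", "kwargs": {
  "targets": [
    [0.05,[0,0,0],0],
    [0.05,[0,0,0],0],
    [0.05,[0,0,0.005],0],
    [0.05,[0,0,0.03],0],
    [0.05,[0,0,0.04],0],
    [0.05,[0.0,-0.03,0],0],
    [0.07,[0.009,-0.053,0],0],
    [0.07,[0.009,-0.053,0],0],
    [0.07,[0.009,-0.053,0],0],
    [0.07,[0.009,-0.053,0],0]
  ]
}}

```text
clock: 23.1
position: [0.5646, 0.0655, 0.1872]
ee_rot: [0.698, -0.697, 0.115, -0.116]
contact_force: [0.8, -0.3, 0.3]
width: 0.0698
```

{"fn": "jog_arm", "kwargs": {
  "targets": [
    [0.07,[0.009,-0.053,-0.02],0],
    [0.07,[0,0,-0.03],0],
    [0.07,[0,0,0],0],
    [0.07,[0,0,0],0],
    [0.07,[0,0,0],0]
  ]
}}

```text
clock: 23.72
position: [0.5742, 0.0148, 0.1383]
ee_rot: [0.698, -0.698, 0.114, -0.116]
contact_force: [-0.3, -0.1, -0.2]
width: 0.0699
```

```bash
python3 - <<'E'
from h import *
from scipy.optimize import least_squares
s=manip.get_state();print(s["position"],s["width"],s["contact_force"])
im,d=get_image("wrist");save(im,"wrist9.png")
a=[]
for c in("scene","side"):
    im,d=get_image(c);save(im,c+"9.png");P=cloud(c,d);hs=cv2.cvtColor(im,cv2.COLOR_RGB2HSV)
    m=(d>0)&(hs[...,1]>110)&(np.hypot(P[...,0]-.574,P[...,1]-.0118)<.03)&(P[...,2]>.036)&(P[...,2]<.064)
    q=P[m][:,:2];a.append(q)
    f=least_squares(lambda k:np.hypot(*(q-k).T)-.022,[.574,.0118],loss="soft_l1",f_scale=.001);print(c,f.x,len(q))
q=np.vstack(a);f=least_squares(lambda k:np.hypot(*(q-k).T)-.022,[.574,.0118],loss="soft_l1",f_scale=.001);print(f.x)
E
```

```text
[0.5741903  0.01480903 0.13825273] 0.06985173823407996 [-0.25314069 -0.10204123 -0.18288092]
scene [0.57370233 0.01146143] 86
side [0.57309254 0.00968333] 76
[0.57375092 0.01067513]
```

View pics/scene9.png

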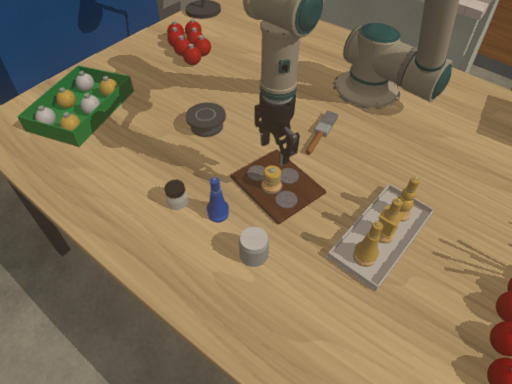

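View pics/wrist9.png

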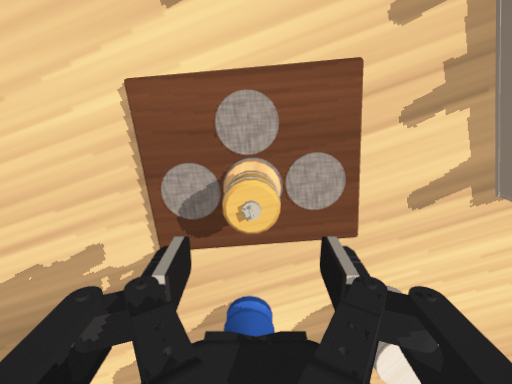

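{"fn": "jog_arm", "kwargs": {
  "targets": [
    [0.07,[0,-0.0025,-0.02],0],
    [0.07,[0,0,-0.03],0],
    [0.07,[0,0,-0.025],0],
    [0.07,[0,0,-0.0145],0],
    [0.07,[0,0,0],0],
    [0.07,[0,0,0],0]
  ]
}}

```text
clock: 24.62
position: [0.5742, 0.0116, 0.0482]
ee_rot: [0.698, -0.698, 0.115, -0.116]
contact_force: [-0.0, 0.6, 1.0]
width: 0.0697
```

```bash
python3 - <<'E'
from h import *
s=manip.get_state();print(s["position"],s["width"],s["contact_force"])
im,d=get_image("wrist");save(im,"wrist10.png")
im,d=get_image("side");save(im[140:270,190:330].repeat(4,0).repeat(4,1),"side10.png")
E
```

```text
[0.57418451 0.01161305 0.04824559] 0.0696822972058457 [-0.04007072  0.63400457  0.95460657]
```

View pics/side10.png

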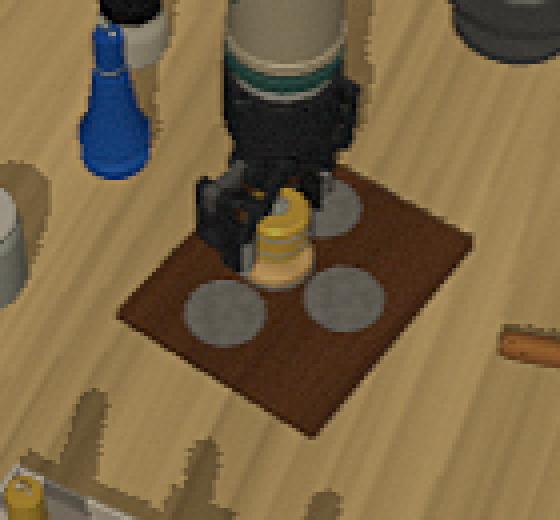

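View pics/wrist10.png

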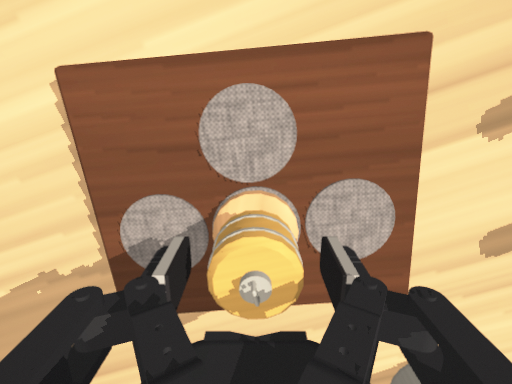

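{"fn": "jog_arm", "kwargs": {
  "targets": [
    [0.0,[0,0,0],0],
    [0.0,[0,0,0],0],
    [0.0,[0,0,0],0],
    [0.0,[0,0,0],0],
    [0.0,[0,0,0],0]
  ]
}}

```text
clock: 25.35
position: [0.5739, 0.0116, 0.0481]
ee_rot: [0.698, -0.697, 0.115, -0.116]
contact_force: [0.1, 0.3, 5.5]
width: 0.0429
```

{"fn": "jog_arm", "kwargs": {
  "targets": [
    [0.0,[0,0,0.01],0],
    [0.0,[0,0,0.025],0],
    [0.0,[0,0,0.035],0],
    [0.0,[0,-0.01,0.02],0],
    [0.0,[-0.007,-0.025,0],0],
    [0.0,[-0.012,-0.044,0],0],
    [0.0,[-0.012,-0.044,0],0],
    [0.0,[-0.012,-0.044,0],0],
    [0.0,[-0.012,-0.044,0],0],
    [0.0,[-0.012,-0.044,0],0]
  ]
}}

```text
clock: 26.6
position: [0.5056, -0.2447, 0.1375]
ee_rot: [0.698, -0.698, 0.116, -0.116]
contact_force: [1.0, 0.2, -0.7]
width: 0.0432
```

{"fn": "jog_arm", "kwargs": {
  "targets": [
    [0.0,[-0.01,-0.032,0],0],
    [0.0,[-0.006,-0.016,0],0],
    [0.0,[0,0,0],0],
    [0.0,[0,0,0],0],
    [0.0,[0,0,0],0]
  ]
}}

```text
clock: 27.22
position: [0.4907, -0.2901, 0.1374]
ee_rot: [0.698, -0.697, 0.115, -0.115]
contact_force: [0.6, 0.8, -1.3]
width: 0.0426
```

```bash
python3 - <<'E'
from h import *
from scipy.optimize import least_squares
s=manip.get_state();print(s["position"],s["width"],s["contact_force"])
im,d=get_image("wrist");save(im,"wrist11.png")
for c in("scene","side"):
    im,d=get_image(c);save(im[60:200,150:340].repeat(4,0).repeat(4,1),c+"11.png")
    P=cloud(c,d);hs=cv2.cvtColor(im,cv2.COLOR_RGB2HSV);x=s["position"]
    m=(d>0)&(hs[...,1]>110)&(np.hypot(P[...,0]-x[0],P[...,1]-x[1])<.03)&(P[...,2]>x[2]-.012)&(P[...,2]<x[2]+.016)
    q=P[m][:,:2]
    f=least_squares(lambda k:np.hypot(*(q-k).T)-.022,x[:2],loss="soft_l1",f_scale=.001);print(c,f.x,len(q))
E
```

```text
[ 0.49068007 -0.29008372  0.13736277] 0.04257394672808085 [ 0.55227509  0.78970301 -1.2585667 ]
scene [ 0.49029821 -0.28929454] 51
side [ 0.49246805 -0.29210511] 51
```

View pics/scene11.png

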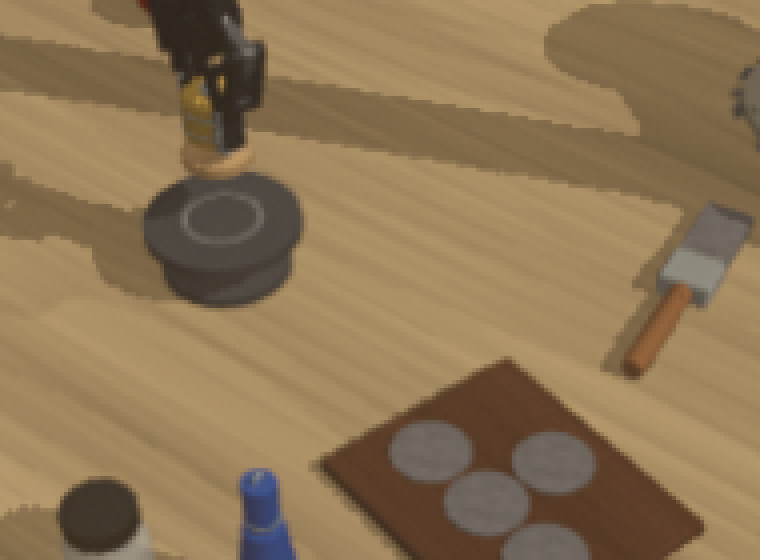

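{"fn": "jog_arm", "kwargs": {
  "targets": [
    [0.0,[0,-0.001,-0.02],0],
    [0.0,[0,0,-0.02],0],
    [0.0,[0,0,-0.01],0],
    [0.0,[0,0,-0.002],0],
    [0.0,[0,0,-0.001],0],
    [0.0,[0,0,0],0]
  ]
}}

```text
clock: 28.12
position: [0.4907, -0.2927, 0.0849]
ee_rot: [-0.697, 0.698, -0.115, 0.116]
contact_force: [0.6, -0.4, -0.7]
width: 0.0431
```

{"fn": "jog_arm", "kwargs": {
  "targets": [
    [0.0,[0,0,-0.001],0],
    [0.0,[0,0,0],0]
  ]
}}

```text
clock: 28.38
position: [0.4904, -0.2924, 0.0835]
ee_rot: [-0.698, 0.698, -0.116, 0.116]
contact_force: [-0.5, 0.4, -1.0]
width: 0.0432
```

```bash
python3 - <<'E'
from h import *
s=manip.get_state();print(s["position"],s["width"],s["contact_force"])
im,d=get_image("wrist");save(im,"wrist12.png")
im,d=get_image("side");save(im[90:200,260:400].repeat(4,0).repeat(4,1),"side12.png")
E
```

```text
[ 0.49037051 -0.29243997  0.08352844] 0.04323382448705257 [-0.53320919  0.37332824 -1.04509144]
```

View pics/wrist12.png

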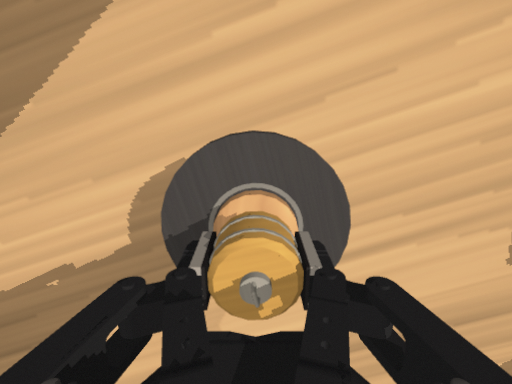

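View pics/side12.png

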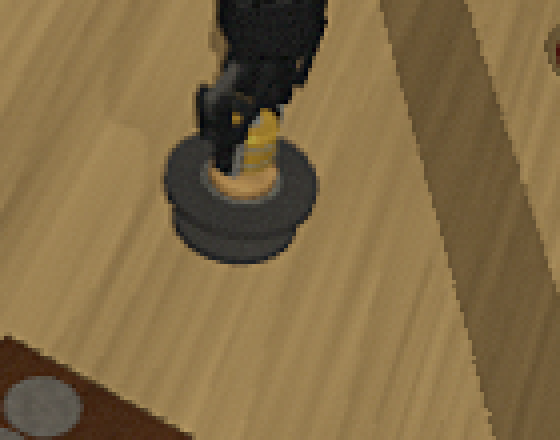

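The drum is centred in the grey ring, so I'll lower the last bit until it touches.

{"fn": "jog_arm", "kwargs": {
  "targets": [
    [0.0,[0,0,-0.0008],0],
    [0.0,[0,0,0],0]
  ]
}}

```text
clock: 28.72
position: [0.4903, -0.2924, 0.0824]
ee_rot: [0.698, -0.698, 0.116, -0.116]
contact_force: [-0.1, -0.1, 0.1]
width: 0.0429
```

{"fn": "jog_arm", "kwargs": {
  "targets": [
    [0.0,[0,0,-0.0005],0],
    [0.0,[0,0,0],0]
  ]
}}

```text
clock: 28.98
position: [0.4904, -0.2924, 0.0821]
ee_rot: [0.698, -0.698, 0.116, -0.116]
contact_force: [-0.7, -0.3, 0.3]
width: 0.0428
```

{"fn": "jog_arm", "kwargs": {
  "targets": [
    [0.0,[0,0,-0.0005],0],
    [0.0,[0,0,0],0]
  ]
}}

```text
clock: 29.22
position: [0.4903, -0.2924, 0.0821]
ee_rot: [-0.698, 0.698, -0.116, 0.116]
contact_force: [-1.3, 0.2, 5.6]
width: 0.043
```

{"fn": "jog_arm", "kwargs": {
  "targets": [
    [0.07,[0,0,0],0],
    [0.07,[0,0,0],0],
    [0.07,[0,0,0],0],
    [0.07,[0,0,0.01],0],
    [0.07,[0,0,0.03],0],
    [0.07,[0,0,0.05],0],
    [0.07,[0,0,0.02],0],
    [0.07,[0,0,0],0],
    [0.07,[0,0,0],0]
  ]
}}

```text
clock: 30.35
position: [0.4898, -0.2919, 0.1907]
ee_rot: [0.698, -0.697, 0.116, -0.115]
contact_force: [-0.2, 0.5, 0.2]
width: 0.0699
```

```bash
python3 - <<'E'
from h import *
s=manip.get_state();print(s["position"],s["width"],s["contact_force"])
im,d=get_image("wrist");save(im,"wrist13.png")
im,d=get_image("side");save(im,"side13.png")
E
```

```text
[ 0.48975247 -0.29191639  0.19070055] 0.06986086205231226 [-0.22425571  0.53230453  0.16125382]
```

View pics/wrist13.png

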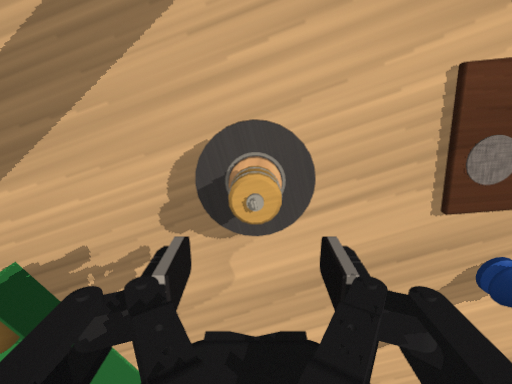

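View pics/side13.png

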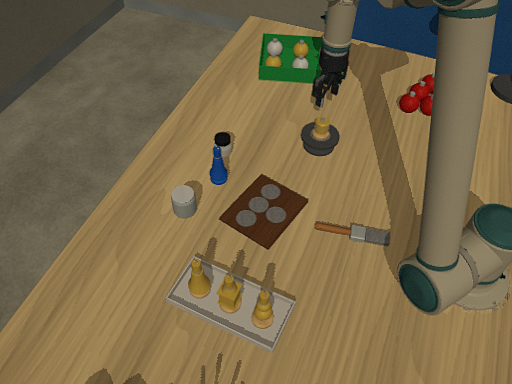

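{"fn": "jog_arm", "kwargs": {
  "targets": [
    [0.05,[0.0035,0.04,0],0],
    [0.05,[0.0035,0.055,0],0],
    [0.05,[0.0035,0.056,0],0],
    [0.05,[0.0035,0.056,0],0],
    [0.05,[0.0035,0.056,0],0],
    [0.05,[0.0035,0.056,0],0],
    [0.05,[0.0035,0.056,0],0],
    [0.05,[0.0035,0.056,0],0],
    [0.05,[0.0035,0.056,0],0],
    [0.05,[0.0035,0.056,0],0]
  ]
}}

```text
clock: 31.7
position: [0.5248, 0.2523, 0.1902]
ee_rot: [-0.697, 0.698, -0.116, 0.115]
contact_force: [1.0, 0.1, 1.0]
width: 0.0495
```

{"fn": "jog_arm", "kwargs": {
  "targets": [
    [0.05,[0.003,0.04,0],0],
    [0.05,[0.001,0.0185,0],0],
    [0.05,[0,0,0],0],
    [0.05,[0,0,0],0],
    [0.05,[0,0,0],0]
  ]
}}

```text
clock: 32.33
position: [0.5294, 0.3076, 0.1916]
ee_rot: [-0.697, 0.698, -0.116, 0.116]
contact_force: [0.3, 0.1, 0.4]
width: 0.0497
```

{"fn": "jog_arm", "kwargs": {
  "targets": [
    [0.05,[-0.001,0.0015,-0.025],0],
    [0.05,[0,0,-0.025],0],
    [0.05,[0,0,-0.02],0],
    [0.05,[0,0,-0.0085],0],
    [0.05,[0,0,0],0],
    [0.05,[0,0,0],0]
  ]
}}

```text
clock: 33.08
position: [0.5291, 0.3106, 0.114]
ee_rot: [0.698, -0.697, 0.115, -0.116]
contact_force: [0.5, -0.3, 0.2]
width: 0.0502
```

```bash
python3 - <<'E'
from h import *
s=manip.get_state();print(s["position"],s["width"],s["contact_force"])
im,d=get_image("wrist");save(im,"wrist14.png")
E
```

```text
[0.5290574  0.31062305 0.11402559] 0.05017032902636971 [ 0.47196682 -0.30834641  0.18702145]
```

View pics/wrist14.png

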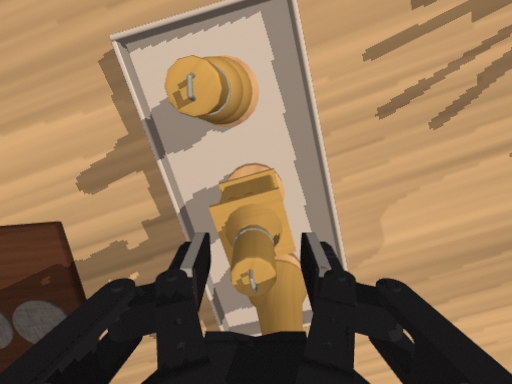

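{"fn": "jog_arm", "kwargs": {
  "targets": [
    [0.05,[-0.0005,-0.0014,-0.0012],0],
    [0.05,[0,0,0],0],
    [0.0,[0,0,0],0],
    [0.0,[0,0,0],0],
    [0.0,[0,0,0],0],
    [0.0,[0,0,0],0],
    [0.0,[0,0,0],0]
  ]
}}

```text
clock: 34.0
position: [0.528, 0.3094, 0.112]
ee_rot: [0.698, -0.697, 0.116, -0.116]
contact_force: [-0.4, 0.7, 0.1]
width: 0.0209
```

{"fn": "jog_arm", "kwargs": {
  "targets": [
    [0.0,[0,0,0.01],0],
    [0.0,[0,0,0.025],0],
    [0.0,[0,0,0.035],0],
    [0.0,[0,-0.01,0.01],0],
    [0.0,[0.004,-0.04,0],0],
    [0.0,[0.005,-0.05,0],0],
    [0.0,[0.005,-0.05,0],0],
    [0.0,[0.005,-0.05,0],0],
    [0.0,[0.005,-0.05,0],0],
    [0.0,[0.005,-0.05,0],0]
  ]
}}

```text
clock: 35.25
position: [0.5557, 0.007, 0.1909]
ee_rot: [-0.697, 0.698, -0.116, 0.115]
contact_force: [1.2, -0.2, -1.3]
width: 0.0209
```

{"fn": "jog_arm", "kwargs": {
  "targets": [
    [0.0,[0.002,-0.035,0],0],
    [0.0,[0.001,-0.0185,0],0],
    [0.0,[0,0,0],0],
    [0.0,[0,0,0],0],
    [0.0,[0,0,0],0]
  ]
}}

```text
clock: 35.88
position: [0.5597, -0.0429, 0.1918]
ee_rot: [0.698, -0.697, 0.115, -0.115]
contact_force: [-0.5, -0.0, -2.1]
width: 0.0214
```

{"fn": "jog_arm", "kwargs": {
  "targets": [
    [0.0,[0,0,-0.025],0],
    [0.0,[0,0,-0.025],0],
    [0.0,[0,0,-0.015],0],
    [0.0,[0,0,-0.003],0],
    [0.0,[0,0,0],0],
    [0.0,[0,0,0],0]
  ]
}}

```text
clock: 36.62
position: [0.5606, -0.0444, 0.1248]
ee_rot: [-0.698, 0.698, -0.115, 0.116]
contact_force: [-0.4, -0.1, -0.9]
width: 0.0213
```

```bash
python3 - <<'E'
from h import *
s=manip.get_state();print(s["position"],s["width"],s["contact_force"])
im,d=get_image("wrist");save(im,"wrist15.png")
E
```

```text
[ 0.56060068 -0.04439679  0.12478236] 0.021254341469731663 [-0.42324626 -0.14011521 -0.90916748]
```

View pics/wrist15.png

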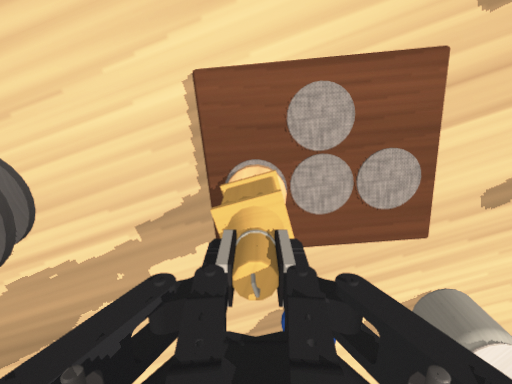

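XY matches the original pose exactly. I'll touch it down gently.

{"fn": "jog_arm", "kwargs": {
  "targets": [
    [0.0,[0,0,-0.0025],0],
    [0.0,[0,0,-0.001],0],
    [0.0,[0,0,0],0]
  ]
}}

```text
clock: 37.05
position: [0.5597, -0.0443, 0.1202]
ee_rot: [0.698, -0.698, 0.116, -0.116]
contact_force: [0.3, 0.5, -1.9]
width: 0.021
```

{"fn": "jog_arm", "kwargs": {
  "targets": [
    [0.0,[0,0,-0.0005],0],
    [0.0,[0,0,0],0]
  ]
}}

```text
clock: 37.3
position: [0.5599, -0.0443, 0.12]
ee_rot: [0.698, -0.698, 0.116, -0.116]
contact_force: [-0.5, 0.1, -0.9]
width: 0.0211
```

{"fn": "jog_arm", "kwargs": {
  "targets": [
    [0.0,[0,0,-0.0005],0],
    [0.0,[0,0,0],0]
  ]
}}

```text
clock: 37.55
position: [0.56, -0.0443, 0.1199]
ee_rot: [0.698, -0.698, 0.115, -0.116]
contact_force: [-0.8, 1.1, 4.2]
width: 0.0213
```

{"fn": "jog_arm", "kwargs": {
  "targets": [
    [0.05,[0,0,0],0],
    [0.05,[0,0,0],0],
    [0.05,[0,0,0.005],0],
    [0.05,[0,0,0.03],0],
    [0.05,[0,0,0.037],0],
    [0.05,[-0.0154,0.045,0],0],
    [0.05,[-0.018,0.056,0],0],
    [0.05,[-0.018,0.056,0],0],
    [0.05,[-0.018,0.056,0],0],
    [0.05,[-0.018,0.056,0],0]
  ]
}}

```text
clock: 38.8
position: [0.4719, 0.2264, 0.1918]
ee_rot: [0.698, -0.697, 0.115, -0.116]
contact_force: [0.7, -0.1, 1.2]
width: 0.0501
```

{"fn": "jog_arm", "kwargs": {
  "targets": [
    [0.05,[-0.017,0.05,0],0],
    [0.05,[-0.012,0.0404,0],0],
    [0.05,[0,0,0],0],
    [0.05,[0,0,0],0],
    [0.05,[0,0,0],0]
  ]
}}

```text
clock: 39.42
position: [0.4438, 0.3141, 0.1913]
ee_rot: [-0.697, 0.698, -0.116, 0.116]
contact_force: [-0.4, -0.1, 0.5]
width: 0.05
```

{"fn": "jog_arm", "kwargs": {
  "targets": [
    [0.05,[0,0,-0.025],0],
    [0.05,[0,0,-0.025],0],
    [0.05,[0,0,-0.015],0],
    [0.05,[0,0,-0.01],0],
    [0.05,[0,0,0],0],
    [0.05,[0,0,0],0]
  ]
}}

```text
clock: 40.17
position: [0.444, 0.3153, 0.117]
ee_rot: [0.698, -0.697, 0.115, -0.116]
contact_force: [-0.0, -0.4, 1.0]
width: 0.0502
```

```bash
python3 - <<'E'
from h import *
s=manip.get_state();print(s["position"],s["width"],s["contact_force"])
im,d=get_image("wrist");save(im,"wrist16.png")
E
```

```text
[0.44403946 0.31533124 0.11699546] 0.050207707874397926 [-0.02161391 -0.43736854  1.036813  ]
```

View pics/wrist16.png

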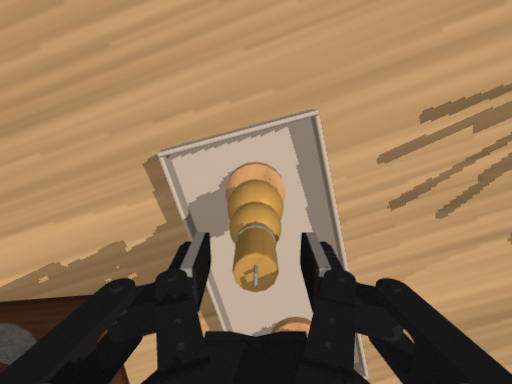

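{"fn": "jog_arm", "kwargs": {
  "targets": [
    [0.05,[-0.0003,0,-0.0042],0],
    [0.05,[0,0,0],0],
    [0.0,[0,0,0],0],
    [0.0,[0,0,0],0],
    [0.0,[0,0,0],0],
    [0.0,[0,0,0],0],
    [0.0,[0,0,0],0]
  ]
}}

```text
clock: 41.1
position: [0.4433, 0.3153, 0.1123]
ee_rot: [0.698, -0.697, 0.116, -0.116]
contact_force: [-0.0, 0.6, 1.2]
width: 0.0211
```

{"fn": "jog_arm", "kwargs": {
  "targets": [
    [0.0,[0,0,0.01],0],
    [0.0,[0,0,0.025],0],
    [0.0,[0,0,0.035],0],
    [0.0,[0.004,-0.015,0.01],0],
    [0.0,[0.01,-0.04,0],0],
    [0.0,[0.0125,-0.05,0],0],
    [0.0,[0.0125,-0.05,0],0],
    [0.0,[0.0125,-0.05,0],0],
    [0.0,[0.0125,-0.05,0],0],
    [0.0,[0.007,-0.025,0],0]
  ]
}}

```text
clock: 42.35
position: [0.5136, 0.0316, 0.1913]
ee_rot: [-0.697, 0.698, -0.117, 0.116]
contact_force: [-0.5, 0.1, -2.0]
width: 0.0212
```

{"fn": "jog_arm", "kwargs": {
  "targets": [
    [0.0,[0.003,-0.01,0],0],
    [0.0,[0,0,0],0],
    [0.0,[0,0,0],0],
    [0.0,[0,0,0],0]
  ]
}}

```text
clock: 42.85
position: [0.5168, 0.0261, 0.1921]
ee_rot: [0.698, -0.698, 0.115, -0.115]
contact_force: [1.2, -0.1, -1.6]
width: 0.0212
```

{"fn": "jog_arm", "kwargs": {
  "targets": [
    [0.0,[0,0,-0.025],0],
    [0.0,[0,0,-0.025],0],
    [0.0,[0,0,-0.015],0],
    [0.0,[0,0,-0.003],0],
    [0.0,[0,0,0],0],
    [0.0,[0,0,0],0]
  ]
}}

```text
clock: 43.6
position: [0.5179, 0.0251, 0.125]
ee_rot: [0.698, -0.698, 0.115, -0.116]
contact_force: [0.6, 0.2, -1.3]
width: 0.021
```

```bash
python3 - <<'E'
from h import *
s=manip.get_state();print(s["position"],s["width"],s["contact_force"])
im,d=get_image("wrist");save(im,"wrist17.png")
E
```

```text
[0.51785584 0.02508094 0.12501859] 0.02102200988215964 [ 0.61586143  0.17037091 -1.27195378]
```

View pics/wrist17.png

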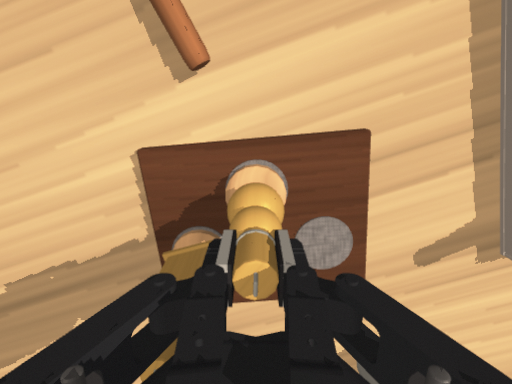

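{"fn": "jog_arm", "kwargs": {
  "targets": [
    [0.0,[0,0,-0.0025],0],
    [0.0,[0,0,-0.001],0],
    [0.0,[0,0,0],0]
  ]
}}

```text
clock: 44.02
position: [0.5171, 0.0251, 0.1205]
ee_rot: [0.698, -0.698, 0.116, -0.116]
contact_force: [0.3, 0.3, -0.6]
width: 0.0212
```

{"fn": "jog_arm", "kwargs": {
  "targets": [
    [0.0,[0,0,-0.0005],0],
    [0.0,[0,0,0],0]
  ]
}}

```text
clock: 44.28
position: [0.5172, 0.0251, 0.1203]
ee_rot: [0.698, -0.698, 0.116, -0.116]
contact_force: [-0.4, -0.1, -0.1]
width: 0.0211
```

{"fn": "jog_arm", "kwargs": {
  "targets": [
    [0.0,[0,0,-0.0003],0],
    [0.0,[0,0,0],0]
  ]
}}

```text
clock: 44.52
position: [0.5173, 0.0251, 0.1202]
ee_rot: [0.698, -0.698, 0.116, -0.116]
contact_force: [-1.1, -0.1, 3.5]
width: 0.021
```

{"fn": "jog_arm", "kwargs": {
  "targets": [
    [0.05,[0,0,0],0],
    [0.05,[0,0,0],0],
    [0.05,[0,0,0.005],0],
    [0.05,[0,0,0.03],0],
    [0.05,[0,0,0.037],0],
    [0.05,[0.012,0.035,0],0],
    [0.05,[0.0185,0.0535,0],0],
    [0.05,[0.0185,0.0535,0],0],
    [0.05,[0.0185,0.0535,0],0],
    [0.05,[0.0185,0.0535,0],0]
  ]
}}

```text
clock: 45.78
position: [0.6037, 0.2759, 0.1921]
ee_rot: [0.698, -0.698, 0.115, -0.116]
contact_force: [1.0, -0.9, 0.2]
width: 0.0501
```

{"fn": "jog_arm", "kwargs": {
  "targets": [
    [0.05,[0.0095,0.0282,0],0],
    [0.05,[0,0,0],0],
    [0.05,[0,0,0],0],
    [0.05,[0,0,0],0]
  ]
}}

```text
clock: 46.28
position: [0.6124, 0.3009, 0.1921]
ee_rot: [-0.697, 0.698, -0.116, 0.116]
contact_force: [0.4, -0.2, 0.6]
width: 0.0498
```

{"fn": "jog_arm", "kwargs": {
  "targets": [
    [0.05,[0,0,-0.025],0],
    [0.05,[0,0,-0.025],0],
    [0.05,[0,0,-0.015],0],
    [0.05,[0,0,-0.01],0],
    [0.05,[0,0,0],0],
    [0.05,[0,0,0],0]
  ]
}}

```text
clock: 47.02
position: [0.6132, 0.3025, 0.1177]
ee_rot: [0.698, -0.697, 0.115, -0.116]
contact_force: [0.3, -0.8, 0.1]
width: 0.0498
```

```bash
python3 - <<'E'
from h import *
s=manip.get_state();print(s["position"],s["width"],s["contact_force"])
im,d=get_image("wrist");save(im,"wrist18.png")
E
```

```text
[0.61321325 0.30250405 0.11768717] 0.04984951881153582 [ 0.26627443 -0.81652097  0.1093859 ]
```

View pics/wrist18.png

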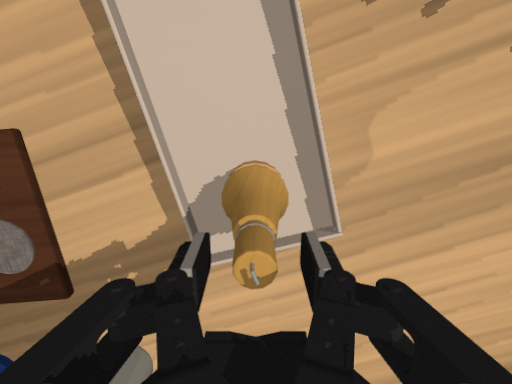

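{"fn": "jog_arm", "kwargs": {
  "targets": [
    [0.05,[-0.0003,0,-0.0045],0],
    [0.05,[0,0,0],0],
    [0.0,[0,0,0],0],
    [0.0,[0,0,0],0],
    [0.0,[0,0,0],0],
    [0.0,[0,0,0],0],
    [0.0,[0,0,0],0]
  ]
}}

```text
clock: 47.95
position: [0.6125, 0.3024, 0.1125]
ee_rot: [0.698, -0.697, 0.116, -0.116]
contact_force: [0.3, -0.0, 2.0]
width: 0.0212
```

{"fn": "jog_arm", "kwargs": {
  "targets": [
    [0.0,[0,0,0.01],0],
    [0.0,[0,0,0.025],0],
    [0.0,[0,0,0.035],0],
    [0.0,[-0.001,-0.01,0.01],0],
    [0.0,[-0.003,-0.035,0],0],
    [0.0,[-0.005,-0.05,0],0],
    [0.0,[-0.005,-0.05,0],0],
    [0.0,[-0.005,-0.05,0],0],
    [0.0,[-0.003,-0.025,0],0],
    [0.0,[-0.001,-0.0125,0],0]
  ]
}}

```text
clock: 49.2
position: [0.5883, 0.0679, 0.1917]
ee_rot: [-0.697, 0.698, -0.117, 0.116]
contact_force: [0.1, -0.5, -2.3]
width: 0.0212
```

{"fn": "jog_arm", "kwargs": {
  "targets": [
    [0.0,[0,0,0],0],
    [0.0,[0,0,0],0],
    [0.0,[0,0,0],0]
  ]
}}

```text
clock: 49.58
position: [0.5894, 0.0709, 0.1922]
ee_rot: [0.698, -0.697, 0.115, -0.115]
contact_force: [0.3, 0.0, -0.3]
width: 0.021
```

{"fn": "jog_arm", "kwargs": {
  "targets": [
    [0.0,[0,0,-0.025],0],
    [0.0,[0,0,-0.025],0],
    [0.0,[0,0,-0.015],0],
    [0.0,[0,0,-0.003],0],
    [0.0,[0,0,0],0],
    [0.0,[0,0,0],0]
  ]
}}

```text
clock: 50.32
position: [0.5901, 0.0699, 0.1253]
ee_rot: [0.698, -0.697, 0.115, -0.116]
contact_force: [0.2, -0.2, -1.4]
width: 0.021
```

```bash
python3 - <<'E'
from h import *
s=manip.get_state();print(s["position"],s["width"],s["contact_force"])
im,d=get_image("wrist");save(im,"wrist19.png")
E
```

```text
[0.59008185 0.06985393 0.12533385] 0.020958541192022125 [ 0.21653074 -0.21922714 -1.3544478 ]
```

View pics/wrist19.png

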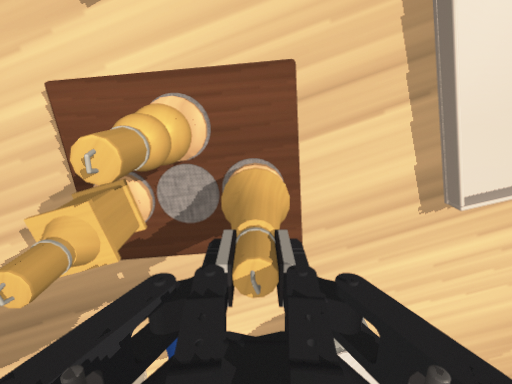

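{"fn": "jog_arm", "kwargs": {
  "targets": [
    [0.0,[0,0,-0.0025],0],
    [0.0,[0,0,-0.001],0],
    [0.0,[0,0,0],0]
  ]
}}

```text
clock: 50.75
position: [0.5892, 0.0698, 0.1207]
ee_rot: [0.698, -0.698, 0.116, -0.116]
contact_force: [0.4, -0.0, -1.2]
width: 0.021
```

{"fn": "jog_arm", "kwargs": {
  "targets": [
    [0.0,[0,0,-0.0005],0],
    [0.0,[0,0,0],0]
  ]
}}

```text
clock: 51.0
position: [0.5894, 0.0698, 0.1205]
ee_rot: [0.698, -0.698, 0.116, -0.116]
contact_force: [-0.6, 0.2, -1.1]
width: 0.0211
```

{"fn": "jog_arm", "kwargs": {
  "targets": [
    [0.0,[0,0,-0.0003],0],
    [0.0,[0,0,0],0]
  ]
}}

```text
clock: 51.25
position: [0.5894, 0.0697, 0.1205]
ee_rot: [0.698, -0.698, 0.116, -0.116]
contact_force: [-0.7, -0.1, 2.4]
width: 0.0212
```

Touching. Release, then retreat upward and towards the robot's side so the view is clear.

{"fn": "jog_arm", "kwargs": {
  "targets": [
    [0.05,[0,0,0],0],
    [0.05,[0,0,0],0],
    [0.05,[0,0,0.005],0],
    [0.05,[0,0,0.03],0],
    [0.05,[0,0,0.05],0],
    [0.05,[0,0,0.05],0],
    [0.05,[-0.03,0.03,0],0],
    [0.05,[-0.04,0.04,0],0],
    [0.05,[-0.04,0.04,0],0],
    [0.05,[-0.04,0.04,0],0]
  ]
}}

```text
clock: 52.5
position: [0.4381, 0.2209, 0.2554]
ee_rot: [0.698, -0.697, 0.116, -0.116]
contact_force: [0.6, 0.7, -0.3]
width: 0.0498
```

{"fn": "jog_arm", "kwargs": {
  "targets": [
    [0.05,[-0.04,0.04,0],0],
    [0.05,[-0.03,0.03,0],0],
    [0.05,[0,0,0],0],
    [0.05,[0,0,0],0],
    [0.05,[0,0,0],0]
  ]
}}

```text
clock: 53.12
position: [0.3702, 0.2892, 0.2551]
ee_rot: [-0.697, 0.698, -0.116, 0.116]
contact_force: [0.1, 0.3, -0.6]
width: 0.0499
```

```bash
python3 - <<'E'
from h import *
from scipy.optimize import least_squares
s=manip.get_state();print(s["position"],s["width"],s["contact_force"])
z0={"lantern":(.5606,-.0442,.011,.106,.135),"twin":(.5177,.0249,.011,.106,.135),"bell":(.589,.0694,.011,.106,.135),"drum":(.4907,-.2915,.022,.07,.098)}
for c in("scene","side"):
    im,d=get_image(c);save(im,c+"20.png");P=cloud(c,d)[d>0]
    for n,(x,y,r,lo,hi) in z0.items():
        q=P[(P[:,2]>lo)&(P[:,2]<hi)&(np.hypot(P[:,0]-x,P[:,1]-y)<r+.009)][:,:2]
        f=least_squares(lambda k:np.hypot(*(q-k).T)-r,[x,y],loss="soft_l1",f_scale=.001);print(c,n,f.x.round(4),len(q))
    q=P[(P[:,2]>.041)&(P[:,2]<.05)&(np.hypot(P[:,0]-.491,P[:,1]+.2915)<.08)][:,:2]
    print("wheel",cv2.minEnclosingCircle((q*1000).astype(np.float32)))
E
```

```text
[0.37023933 0.28918979 0.25507596] 0.04991301277748342 [ 0.1173683   0.31108772 -0.64423768]
scene lantern [ 0.5608 -0.0445] 77
scene twin [0.5178 0.0249] 81
scene bell [0.5891 0.0698] 86
scene drum [ 0.4904 -0.2907] 122
wheel ((491.6588439941406, -292.111572265625), 62.818328857421875)
side lantern [ 0.5606 -0.0456] 68
side twin [0.5173 0.0239] 66
side bell [0.5887 0.0687] 70
side drum [ 0.4907 -0.2915] 0
wheel ((535.7203369140625, -270.88800048828125), 36.125003814697266)
```

View pics/scene20.png

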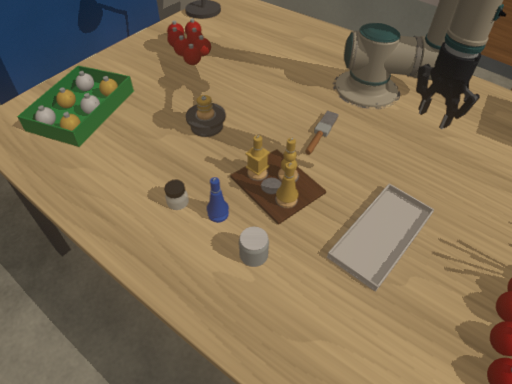

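View pics/side20.png

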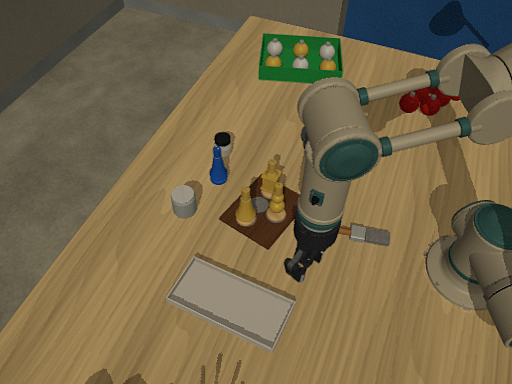

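All three tall ornaments are back within about 0.6 mm of where they started. The drum is upright on the wheel at scene (205,107), and the jar and tin at (176,195) and (254,246) haven't moved. The robot is clear, so I'm signing off.

```bash
python3 -c "
from h import *
print(sign_off())"
```

```text
the job is handed in; nothing more can be done
None
```

The job is done and handed in, at about 53 s of the 141 s allowed. I moved the bell, twinball and lantern into the tray, with the drum left on its pad. Then I set the drum on the wheel and put each tall ornament back on its own pad. I lowered every piece until I felt light contact (a few newtons, 10 N at most) before releasing it.

**Last checks:**
- **Tall ornaments:** all three stand upright, within about 0.6 mm of where they started in both cameras.
- **Drum:** it stands upright on the wheel, about 1 to 2 mm from the middle by the scene camera. The wrist camera showed it inside the grey ring right after release.
- **Surroundings:** the jar, the tin and the blue bell look unmoved, and the arm was clear of everything.

**One check failed:** in the last side view the arm hid the wheel. That camera gave no reading for the drum and a meaningless one for the wheel, so the final drum position rests on the scene camera alone.

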